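Change over the quick-release parts bin

TASK

Change the parts bin over to the next batch: press the dock's catch so that the bin springs free, slide the bin out of its dovetail, tip all its old bolts into the steel tray and stand the bin upright again. Slide the empty bin fully back into the dock until the catch snaps up, and put every clamp strap that lies on the bench into the bin (at the end bolts in the tray, straps in the docked bin). Do not push the rubber foot, the sanding block or the tape measure out of place.

Things in the scene. Friction and masses are not known exactly. Their poses are not given: they have to be found in the camera images.
- dock: Grey steel dovetail dock fixed to the bench, about 162 mm (x) x 110 mm; origin under its seat's centre, x inward along the slide (away from its mouth and roughly from the robot), z up. Nothing on it is higher than 39 mm. Its open apron, x = -100 to -10 mm, level with the slide's floor, takes the plate (front edge short of x = -25 mm) before it is slid in; side guides there (x = -48 to -10 mm) flare out by about 12 mm.
- dock_seat (a point): Middle of the seat, on the dock's floor, 22 mm above the bench; axes as the dock. The home bin has bin_base within 2 mm of this point, axes parallel. Dovetail rails (x = -10 to +52 mm, 12 mm high, lead-ins from x = -25 mm) hold the plate down with 1.5 mm play up and sideways. End stop at x = +53 mm: pushed in fully, bin_base comes to x = +3 mm at most; left alone it rests near x = -1.5 mm, against the catch.
- ejector (a joint): Travel of a sprung pusher in the dock's end stop, m: about 0.004 behind a home bin, 0.016 when fully out. It pushes a released bin about 13 mm out towards the mouth (5 N at home, 3 N when out) and has to be pushed back when the bin is slid in.
- catch (a joint): Travel of the dock's sprung catch, m: 0 = up, 0.008 = fully pressed; 1.5 N at rest, 3 N fully pressed. Its tooth stands 4.5 mm above the dock's floor; from about 5 mm of travel the bin is free and springs out, and then its plate keeps the catch 4 to 5 mm down until the bin is off it. Sliding the bin in pushes the tooth down by its ramp; it snaps back to 0 when the bin is home.
- catch_pad (a point): Centre of the top of the catch's steel press pad, 30 mm (along the slide) x 38 mm, sticking out in front of the dock's mouth, 119 mm from dock_seat towards -x and 20 mm above the bench. It is pressed straight down, 8 mm at most. The bin's mouth edge is 60 mm from this point when home and about 46 mm when sprung out.
- bin_base (a point): Centre of the underside of the parts bin's steel dovetail plate, 100 mm (x) x 71 mm; x towards the grip post, z up. On it sits an aluminium tub 116 mm (x) x 122 mm, 0.2 to 0.4 kg. Heights over this point: plate edges 6 mm, tub underside 17, tub floor 21, tops of the rear (+x) and side walls 66 (walls 3 mm thick). The bin can also stand on the bench on its plate.
- bin_mouth (a point): Middle of the lip edge at the bin's open -x end, 58 mm from bin_base and 30 mm above it; axes as bin_base. The mouth has no wall: the tub floor only slopes up 9 mm over the last 31 mm. The polished tub lets bolts slide out over it when the bin is tipped mouth-down by 45 degrees or more.
- bin_grip (a point): Grip point on the bin's black upright square post, 24 x 24 mm, behind the rear wall. It is on the post's axis, 20 mm below the post's top, 68 mm from bin_base along +x and 91 mm above it (25 mm above the wall tops); axes as bin_base.
- tray: Open grey steel tray fixed to the bench, 170 mm (x) x 190 mm (y) x 50 mm high, walls 4 mm thick, its inner floor 16 mm above the bench; the origin is the centre of its underside, z up.
- bolt_1_mid (a point): Old hexagon bolt, plain steel, 69 mm long along its y axis, head 24 mm across, 75 g, at first lying in the bin; this point is its centre, 10 mm above what it lies on. May be absent.
- bolt_2_mid (a point): Old hexagon bolt, plain steel, 69 mm long along its y axis, head 24 mm across, 75 g, at first lying in the bin; this point is its centre, 10 mm above what it lies on. May be absent.
- bolt_3_mid (a point): Old hexagon bolt, plain steel, 69 mm long along its y axis, head 24 mm across, 75 g, at first lying in the bin; this point is its centre, 10 mm above what it lies on. May be absent.
- bolt_4_mid (a point): Old hexagon bolt, plain steel, 69 mm long along its y axis, head 24 mm across, 75 g, at first lying in the bin; this point is its centre, 10 mm above what it lies on. May be absent.
- strap_1_mid (a point): Slotted clamp strap: a plain steel bar 75 mm (x) x 28 mm (y) x 18 mm with rounded edges and a slot through its middle, 0.12 kg, at first lying flat on the bench in front of the tray; this point is its centre. May be absent.
- strap_2_mid (a point): Slotted clamp strap: a plain steel bar 75 mm (x) x 28 mm (y) x 18 mm with rounded edges and a slot through its middle, 0.12 kg, at first lying flat on the bench in front of the tray; this point is its centre. May be absent.
- strap_3_mid (a point): Slotted clamp strap: a plain steel bar 75 mm (x) x 28 mm (y) x 18 mm with rounded edges and a slot through its middle, 0.12 kg, at first lying flat on the bench in front of the tray; this point is its centre. May be absent.
- rubber_foot_a: Bystander: black rubber machine foot, a 92 mm disc 60 mm high, origin under its centre.
- sanding_block: Bystander: cork sanding block, 61 x 98 x 30 mm, origin under its centre.
- tape_measure: Bystander: yellow tape measure, 35 x 78 x 67 mm, origin under its centre.
There are look-alikes about, which are no part of the job. Leave any brown, green or red look-alike of the part that bears strap_3_mid alone.

How it is judged (in metres and radians):
On the way, in this order (a step that is already met when the one before it is completed fails the run):
1. the catch is pressed and the bin has sprung towards the mouth (value of joint catch above 0.003 m and x of bin_base in the frame of dock_seat below -0.006 m), for 0.1 s.
2. the bin is drawn out of the dovetail, clear of the dock (distance between bin_base and dock_seat above 0.1 m), for 0.1 s.
3. the bin is tipped over the tray (angle between bin_base's own z axis and vertical above 0.6 rad and horizontal distance between bin_base and tray below 0.2 m), for 0.1 s.
4. all old bolts are in the tray and the bin is upright again (x of bolt_1_mid in the frame of tray between -0.083 and 0.083 m and y of bolt_1_mid in the frame of tray between -0.093 and 0.093 m and z of bolt_1_mid in the frame of tray between 0 and 0.065 m and x of bolt_2_mid in the frame of tray between -0.083 and 0.083 m and y of bolt_2_mid in the frame of tray between -0.093 and 0.093 m and z of bolt_2_mid in the frame of tray between 0 and 0.065 m and x of bolt_3_mid in the frame of tray between -0.083 and 0.083 m and y of bolt_3_mid in the frame of tray between -0.093 and 0.093 m and z of bolt_3_mid in the frame of tray between 0 and 0.065 m and x of bolt_4_mid in the frame of tray between -0.083 and 0.083 m and y of bolt_4_mid in the frame of tray between -0.093 and 0.093 m and z of bolt_4_mid in the frame of tray between 0 and 0.065 m and angle between bin_base's own z axis and vertical below 0.3 rad), for 0.2 s.
5. the bin is fully home in the dock and the catch has snapped up (x of bin_base in the frame of dock_seat between -0.004 and 0.004 m and y of bin_base in the frame of dock_seat between -0.004 and 0.004 m and z of bin_base in the frame of dock_seat between -0.003 and 0.004 m and angle between the x axis of bin_base and the x axis of dock_seat, either way round below 0.06 rad and angle between bin_base's own z axis and vertical below 0.06 rad and value of joint catch below 0.002 m), for 0.2 s.
At the end, for the whole second after the job is handed in: The bin is home in the dock (base within 4 mm of the seat, level and parallel within 0.06 rad) with the catch up (under 2 mm of travel), every bolt lies in the tray and every strap lies in the bin (all of step 5 and x of bolt_1_mid in the frame of tray between -0.083 and 0.083 m and y of bolt_1_mid in the frame of tray between -0.093 and 0.093 m and z of bolt_1_mid in the frame of tray between 0 and 0.065 m and x of bolt_2_mid in the frame of tray between -0.083 and 0.083 m and y of bolt_2_mid in the frame of tray between -0.093 and 0.093 m and z of bolt_2_mid in the frame of tray between 0 and 0.065 m and x of bolt_3_mid in the frame of tray between -0.083 and 0.083 m and y of bolt_3_mid in the frame of tray between -0.093 and 0.093 m and z of bolt_3_mid in the frame of tray between 0 and 0.065 m and x of bolt_4_mid in the frame of tray between -0.083 and 0.083 m and y of bolt_4_mid in the frame of tray between -0.093 and 0.093 m and z of bolt_4_mid in the frame of tray between 0 and 0.065 m and x of strap_1_mid in the frame of bin_base between -0.06 and 0.06 m and y of strap_1_mid in the frame of bin_base between -0.06 and 0.06 m and z of strap_1_mid in the frame of bin_base between 0.018 and 0.075 m and x of strap_2_mid in the frame of bin_base between -0.06 and 0.06 m and y of strap_2_mid in the frame of bin_base between -0.06 and 0.06 m and z of strap_2_mid in the frame of bin_base between 0.018 and 0.075 m and x of strap_3_mid in the frame of bin_base between -0.06 and 0.06 m and y of strap_3_mid in the frame of bin_base between -0.06 and 0.06 m and z of strap_3_mid in the frame of bin_base between 0.018 and 0.075 m); the robot touches nothing.
It fails at once if the rubber foot, the sanding block or the tape measure is pushed more than 3 cm out of place (distance of any of rubber_foot_a, sanding_block, tape_measure from where it was at the start of the episode above 0.03 m).
Of bolt_1, bolt_2, bolt_3, bolt_4 only 2 to 4 are there at a start; the rules pass over those that are not, and their reading is None.
Of strap_1, strap_2, strap_3 only 2 to 3 are there at a start; the rules pass over those that are not, and their reading is None.
At some moment in a run one of strap_1, strap_2, strap_3 may be knocked a few centimetres aside while the robot is not near it.
It also fails if it takes over 208 s, if anything falls off the work surface, if the arm or the gripper's body presses on something with over 40 N, if the wrist force passes 120 N, or if a joint passes its speed limit or range.

ROBOT

A 6-joint arm with a two-finger parallel gripper is mounted at the origin on a cart in front of the work surface, level with it; the furniture and walls round the work are solid. World frame = base frame: x ahead of the robot, y to its left, z up, the work surface at z = 0. Lengths are in m, angles in degrees, forces in N, time in s.
With the tool pointing down it reaches from about 0.3 to 0.75 m from the base axis. Payload 8.5 kg.
Tool frame: the origin (TCP) lies midway between the tips of the shut fingers; the grasp point (between the pads) lies 19 mm behind it (env.tcp_to_grasp is the z of the grasp point in the tool frame, in m); z points along the fingers, y is the line along which they close (so a half turn about z gives the same grasp; the last joint's range is limited). The gripper opens to 85 mm and grips with 20 to 120 N. Pads are 22 mm wide; open, the fingers measure 114 mm over their backs; the gripper's body (76 mm by 85 mm) begins 54 mm behind the grasp point. The pads swing forward as they close: fully open they stand 13 mm farther back than shut.
Start: joints at [54.471, 21.807, 74.336, -0, 83.858, -12.336], TCP at [0.217, 0.506, 0.231] pointing down, gripper open.
Joint ranges: [-178.18, 178.18], [-50.72, 133.34], [12.68, 142.11], [-81.47, 261.47], [9.98, 163.14], [-165.26, 165.26]. Speed limits (degrees/s): [136.94, 136.94, 180, 180, 180, 180].

INTERFACE

Orientations are given as a 3x3 rotation matrix whose columns are the frame's x, y, z axes.
In Python, from rig import env, imaging, job, models gives the robot as it stands. The module is installed in compiled form; this text tells all that it offers.
- The arm moves only by the tool jog_arm, never from a script. Its argument "plan" is text: rows parted by semicolons, each of 7 numbers parted by spaces: the turn, a rotation vector about the tool's x, y, z in degrees, then the shift along the tool's x, y, z in cm, then the closure in counts, from 0 (fully open) to 255 (shut). In form: rx ry rz x y z claw; .... A call has 1 to 10 rows; each row shifts and turns the commanded pose from where the row before left it, along the tool's axes as they then stand; what a row does not reach is not made up. A row lasts 1/12 s, in which the tool goes at most 41.7 mm and 7.16 degrees, less where a joint would pass 70% of its speed; a pose out of reach is approached as far as the arm can. A call with a gripper value outside its range is refused whole. The fingers move at their own pace and stop on an object; "grip_force" is the grip in N (left out, the last holds). Time passes only in rows, so rows that do not move let the fingers close. It gives the time, the measured TCP pose, the force, the opening and the grip force at its end, in the units of the state.
- env.observe(): the state, without advancing time (a new reading comes with each control period).
- imaging.get_image(name): name is "scene" or "top" or "wrist"; returns a dict with "pixels" (384x512x3 uint8, red, green, blue), "depth" (384x512 float32, m along the optical axis (not along the pixel's ray), 0 where there is no reading), "fov_y" (degrees; the focal length in pixels is half the picture's height over the tangent of half this angle, whatever the lens; pixels are square), "cx", "cy" (the principal point, pixels), "world_from_camera" (4x4, takes a point from camera to world coordinates). Camera axes: x right, y down, z forward; pixel columns grow to the right and rows downward; lengths in m; the calibration is good to about 2 mm. A picture is of the moment at which its call begins.
- job.close_job(): hands the job in; it is judged then, once.
Trained networks look in the newest picture that a camera, given by its name, has taken for a name from the list of things; names that differ only in an ending like _2 or _b are one class to them, and where a whole thing is asked for, a point or a joint stands for the part that bears it (a point fixed in the world has none). Each returns a list of dicts, best first, with "confidence" (0 to 1); they miss things now and then, are a little off and sometimes report something else, mostly with a low value. They report only what shows in the picture. A call takes as long as a camera call. They do not tell look-alikes from the thing itself.
- models.outline_of(camera, query): "region" (384x512 bool, what is visible of it) and "bbox" ([centre column, centre row, width, height] in pixels, round what is visible of it).
- models.tip_of(camera, query): "at" ([column, row] in pixels: a listed point, or the origin of a listed thing).
The state is a dict: "time_s": time; "q": joint angles; "qvel": joint speeds; "joint_efforts": joint torques, N m; "position": TCP position; "tool_rot": TCP orientation; "ft_force": force on the tool from outside, world axes, zero at the start; "wrist_torque": the same for the moment, N m; "grip_width": finger opening in m; "gripper_force": force on a finger pad.
Only numpy, scipy, OpenCV 4.12 (cv2) and the standard library are available. Lean on these libraries where they do the work, as an engineer would, in place of code of your own. Each camera call takes 0.05 s, during which the arm holds its last target. There are 200 camera calls.

## Working session

There is one attempt and no reset: what is moved stays moved. The work goes in short steps, Python scripts to look and compute and a tool call to move; the robot and the scene stay as the last step left them, time stands still between calls to the robot, and variables do not carry over. Pictures are saved under pics/ and viewed, at most 14 in all, crops included, and the job is handed in when it is done.

Besides the shell and the picture viewer there is one more tool, called as name(argument=value, ...) on one line, values as JSON. jog_arm: Moves the arm, as the interface text tells. Its arguments: {"type":"object","properties":{"plan":{"type":"string"},"grip_force":{"type":"number"}},"required":["plan"]}

```bash
mkdir -p pics; cat > h.py <<'E'
import numpy as np, cv2
from rig import env, imaging, job, models
def cam(n):
    im=imaging.get_image(n); im['f']=192/np.tan(np.radians(im['fov_y'])/2); im['n']=n; return im
def save(im,fn): cv2.imwrite('pics/'+fn,cv2.cvtColor(im['pixels'],cv2.COLOR_RGB2BGR))
def ray(im,uv):
    T=im['world_from_camera']; d=np.array([(uv[0]-im['cx'])/im['f'],(uv[1]-im['cy'])/im['f'],1.]); return T[:3,3],T[:3,:3]@d
def atz(im,uv,z):
    o,d=ray(im,uv); return o+d*(z-o[2])/d[2]
def cloud(im):
    v,u=np.mgrid[0:384,0:512]; D=im['depth']; T=im['world_from_camera']
    P=np.stack([(u-im['cx'])/im['f']*D,(v-im['cy'])/im['f']*D,D],-1)
    W=P@T[:3,:3].T+T[:3,3]; W[D==0]=np.nan; return W
def proj(im,p):
    T=im['world_from_camera']; c=T[:3,:3].T@(np.array(p)-T[:3,3]); return c[:2]/c[2]*im['f']+[im['cx'],im['cy']]
E
python3 - <<'E'
from h import *
np.set_printoptions(precision=3,suppress=True)
print(env.tcp_to_grasp)
Z=dict(catch_pad=.02,dock_seat=.022,bin_base=.022,bin_mouth=.052,bin_grip=.113,tray=0,bolt_1_mid=.053,strap_1_mid=.009,rubber_foot_a=0,sanding_block=0,tape_measure=0,dock=0)
for n in ['top','scene']:
    im=cam(n); save(im,n+'0.png'); W=cloud(im)
    print(n,im['world_from_camera'][:3,3],im['fov_y'])
    for q,z in Z.items():
        for r in models.tip_of(n,q)[:6]:
            if r['confidence']<.2: continue
            u,v=np.round(r['at']).astype(int); 
            print(q,round(r['confidence'],2),np.array(r['at']),atz(im,r['at'],z),W[min(max(v,0),383),min(max(u,0),511)])
print(env.observe()['tool_rot'])
E
```

```text
-0.0187
top [0.421 0.052 1.075] 57.083654359020656
catch_pad 0.78 [300.3 210.1] [ 0.49  -0.069  0.02 ] [ 0.49  -0.069  0.019]
bin_base 0.69 [296.9 171. ] [ 0.608 -0.062  0.022] [ 0.604 -0.06   0.043]
bin_mouth 0.77 [296.  189.8] [ 0.547 -0.055  0.052] [ 0.546 -0.055  0.052]
bin_grip 0.73 [298.8 145.9] [ 0.662 -0.059  0.113] [ 0.659 -0.058  0.124]
tray 0.61 [205.2 172.1] [0.612 0.219 0.   ] [0.61  0.218 0.013]
bolt_1_mid 0.52 [309.2 168.6] [ 0.609 -0.095  0.053] [ 0.61  -0.096  0.041]
rubber_foot_a 0.69 [140.2 161.4] [0.648 0.422 0.   ] [0.637 0.402 0.061]
sanding_block 0.67 [391.9 228.9] [ 0.431 -0.345  0.   ] [ 0.431 -0.335  0.028]
tape_measure 0.88 [352.1 122.2] [ 0.764 -0.24   0.   ] [ 0.745 -0.223  0.061]
scene [-0.33  -0.621  0.77 ] 46.74579775667855
dock_seat 0.66 [287.2 221. ] [ 0.593 -0.069  0.022] [ 0.562 -0.087  0.047]
dock_seat 0.47 [290.5 221. ] [ 0.599 -0.077  0.022] [ 0.57  -0.092  0.045]
bin_base 0.86 [289.4 217.7] [ 0.612 -0.065  0.022] [ 0.582 -0.081  0.044]
bin_mouth 0.92 [278.4 221.3] [ 0.54  -0.072  0.052] [ 0.543 -0.069  0.049]
bin_grip 0.72 [304.8 185.2] [ 0.666 -0.077  0.113] [ 0.664 -0.079  0.116]
tray 0.66 [218.1 191.1] [0.625 0.226 0.   ] [0.608 0.211 0.014]
strap_1_mid 0.52 [290.1 220.1] [ 0.619 -0.064  0.009] [ 0.576 -0.088  0.043]
rubber_foot_a 0.3 [275.5 200.5] [0.695 0.041 0.   ] [ 0.623 -0.007  0.056]
sanding_block 0.58 [345.5 297.6] [ 0.436 -0.339 -0.   ] [ 0.405 -0.352  0.031]
tape_measure 0.53 [363.6 221.4] [ 0.76  -0.237  0.   ] [ 0.685 -0.264  0.055]
dock 0.72 [288.2 228.8] [ 0.589 -0.077  0.   ] [ 0.555 -0.096  0.027]
dock 0.49 [289.7 206.1] [ 0.695 -0.014  0.   ] [ 0.626 -0.056  0.052]
dock 0.33 [164.3 203.2] [0.463 0.313 0.   ] [0.448 0.296 0.015]
[[-0.919  0.394 -0.   ]
 [ 0.394  0.919 -0.   ]
 [ 0.    -0.    -1.   ]]
```

```bash
python3 - <<'E'
import cv2
a=cv2.imread('pics/top0.png')[90:290,110:420]
cv2.imwrite('pics/top0c.png',cv2.resize(a,None,fx=2.5,fy=2.5,interpolation=cv2.INTER_CUBIC))
E
```

```text
(no output)
```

View pics/top0c.png

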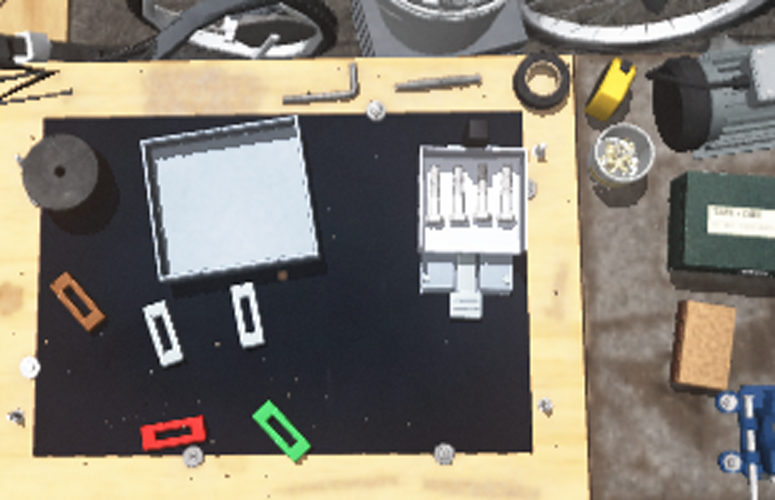

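View pics/scene0.png

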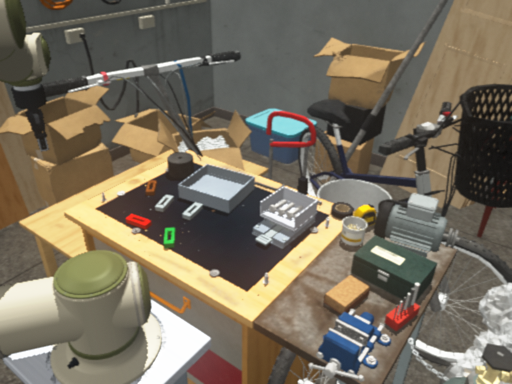

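The top crop shows the bin with four bolts at full-picture (299,170), the catch pad at (296,212) and the tray at about (203,170). There are two plain straps, at (176,223) and (209,216). The brown, red and green look-alikes stay put. The scene view agrees.

```bash
python3 - <<'E'
from h import *
np.set_printoptions(precision=4,suppress=True)
im=cam('top'); W=cloud(im); px=im['pixels'].astype(int); sat=px.max(-1)-px.min(-1)
def box(name,x0,x1,y0,y1,z0,z1,extra=None):
    m=(W[...,0]>x0)&(W[...,0]<x1)&(W[...,1]>y0)&(W[...,1]<y1)&(W[...,2]>z0)&(W[...,2]<z1)
    if extra is not None: m&=extra
    P=W[m]; r=cv2.minAreaRect(P[:,:2].astype(np.float32)*1000)
    print(name,m.sum(),'mean',P.mean(0),'rect',np.array(r[0]),np.array(r[1]),round(r[2],1),'z',np.percentile(P[:,2],[5,50,95]))
box('post',.62,.72,-.11,-.02,.118,.15)
box('rim',.5,.68,-.16,.02,.078,.1)
box('pad',.465,.515,-.11,-.03,.012,.03,sat<30)
box('tray',.45,.75,.08,.35,.04,.06)
for n,(u,v) in dict(s1=(176,223),s2=(209,216)).items():
    p=atz(im,(u,v),.018); box(n,p[0]-.06,p[0]+.06,p[1]-.045,p[1]+.045,.008,.03,(px.min(-1)>110))
box('foot',.55,.75,.3,.5,.05,.07)
for q in ['strap_1_mid','bin_grip']:
  for r in models.outline_of('top',q)[:6]: print(q,r['confidence'],np.array(r['bbox']),W[r['region']].mean(0))
E
```

```text
post 87 mean [ 0.6698 -0.0631  0.1313] rect [670.8978 -63.1156] [22.3882 23.4795] 88.2 z [0.1236 0.1318 0.1352]
rim 180 mean [ 0.6266 -0.0675  0.0858] rect [611.9714 -60.9838] [120.9588 132.0356] 87.5 z [0.0792 0.0864 0.0905]
pad 230 mean [ 0.4958 -0.063   0.02  ] rect [493.1952 -68.9859] [77.9888 42.4628] 89.6 z [0.0164 0.02   0.0236]
tray 430 mean [0.6187 0.2297 0.0484] rect [614.8028 223.8382] [170.9966 190.1864] 8.6 z [0.0414 0.0489 0.0523]
s1 173 mean [0.4552 0.3075 0.0177] rect [452.8078 314.6253] [74.4121 42.7432] 18.9 z [0.0147 0.0177 0.0206]
s2 176 mean [0.4768 0.206  0.0175] rect [477.052  205.9047] [74.0397 28.0768] 11.1 z [0.0148 0.0175 0.0203]
foot 803 mean [0.6459 0.4163 0.0594] rect [649.2609 384.0161] [212.0143 128.0645] 68.6 z [0.0527 0.0597 0.063 ]
bin_grip 0.93 [298.1 165.2  49.2  50.1] [nan nan nan]
```

jog_arm(plan="0 0 -7.07 0 0 0 0; 0 0 -7.07 0 0 0 0; 0 0 -7.07 0 0 0 0; 0 0 0 -1.46 -2.83 0 0; 0 0 0 -1.46 -2.83 0 0; 0 0 0 -1.46 -2.83 0 0; 0 0 0 -1.46 -2.83 0 0; 0 0 0 -1.46 -2.83 0 0; 0 0 0 -1.46 -2.83 0 0; 0 0 0 -1.46 -2.83 0 0")

```text
time_s: 2.28
position: [0.3122, 0.3026, 0.2315]
tool_rot: [[-0.999, 0.034, 0.0], [0.034, 0.999, 0.0], [-0.0, 0.0, -1.0]]
ft_force: [0.5, 0.3, 0.8]
grip_width: 0.0853
gripper_force: 0.0
```

jog_arm(plan="0 0 0 -1.46 -2.83 0 0; 0 0 0 -1.46 -2.83 0 0; 0 0 0 -1.46 -2.83 0 0; 0 0 0 -1.46 -2.83 0 0; 0 0 0 -1.46 -2.83 0 0; 0 0 0 -1.46 -2.83 0 0; 0 0 0 -1.46 -2.83 0 0; 0 0 0 -1.46 -2.83 0 255; 0 0 0 0 0 0 255; 0 0 0 0 0 0 255")

```text
time_s: 3.12
position: [0.4212, 0.0727, 0.2312]
tool_rot: [[-0.999, 0.038, -0.0], [0.038, 0.999, 0.0], [0.0, 0.0, -1.0]]
ft_force: [-0.1, 0.4, 0.7]
grip_width: 0.0516
gripper_force: 0.0
```

```bash
python3 - <<'E'
from h import *
np.set_printoptions(precision=4,suppress=True)
im=cam('wrist'); save(im,'w1.png'); W=cloud(im); o=env.observe()
print(o['position'],o['tool_rot'],o['ft_force'],o['q'])
print(im['world_from_camera'],im['fov_y'])
for q,z in dict(catch_pad=.02,bin_mouth=.052,bin_grip=.113,dock_seat=.022).items():
    for r in models.tip_of('wrist',q)[:2]: print(q,r['confidence'],np.array(r['at']),atz(im,r['at'],z))
E
```

```text
[0.4207 0.0736 0.2312] [[-0.9994  0.0358 -0.0004]
 [ 0.0358  0.9994  0.0003]
 [ 0.0004  0.0003 -1.    ]] [-0.7121 -0.026  -0.0145] [ -6.0566   9.3912  92.1775   0.0134  78.4543 -94.0061]
[[ 0.0363  0.9563  0.2901  0.3462]
 [ 0.9993 -0.0348 -0.0105  0.0746]
 [ 0.      0.2903 -0.9569  0.3739]
 [ 0.      0.      0.      1.    ]] 69.49838287689172
catch_pad 0.83 [158.7 218.6] [ 0.4838 -0.0571  0.02  ]
bin_mouth 0.82 [153.4 271.1] [ 0.5456 -0.0622  0.052 ]
```

View pics/w1.png

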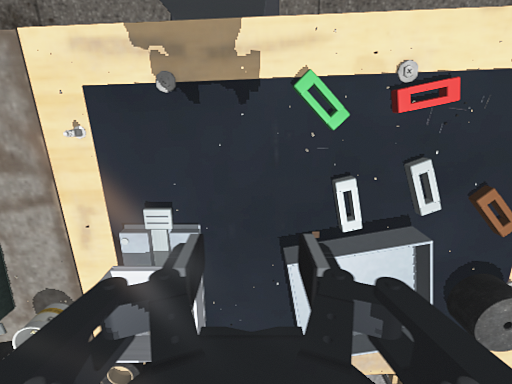

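The wrist view shows the catch pad at (158,219), the dock and bin at lower left, the tray at lower right, and the straps at (346,204) and (424,186). Wrist positions disagree with the top camera off-centre, so the lens is distorted. I'll centre the pad before measuring.

jog_arm(plan="0 0 0 -0.41 -1.41 0 255; 0 0 0 -0.41 -1.41 0 255; 0 0 0 -0.41 -1.41 0 255; 0 0 0 -0.41 -1.41 0 255; 0 0 0 -0.41 -1.41 0 255; 0 0 0 -0.41 -1.41 0 255; 0 0 0 -0.41 -1.41 0 255; 0 0 0 -0.41 -1.41 0 255; 0 0 0 -0.41 -1.41 0 255; 0 0 0 -0.41 -1.41 0 255")

```text
time_s: 4.2
position: [0.4569, -0.0685, 0.2314]
tool_rot: [[-0.999, 0.033, 0.0], [0.033, 0.999, -0.0], [-0.0, -0.0, -1.0]]
ft_force: [-0.3, -0.6, -0.1]
grip_width: 0.0002
gripper_force: 0.0
```

jog_arm(plan="0 0 0 0 0 0 255; 0 0 0 0 0 0 255; 0 0 0 0 0 0 255")

```text
time_s: 4.45
position: [0.4566, -0.0677, 0.2313]
tool_rot: [[-0.999, 0.034, -0.0], [0.034, 0.999, 0.0], [0.0, 0.0, -1.0]]
ft_force: [0.5, 0.1, 0.7]
grip_width: -0.0001
gripper_force: 0.0
```

```bash
python3 - <<'E'
from h import *
np.set_printoptions(precision=4,suppress=True)
im=cam('wrist'); save(im,'w2.png'); W=cloud(im); o=env.observe()
print(o['position'],o['tool_rot'],o['ft_force'],im['world_from_camera'][:3,3])
for q,z in dict(catch_pad=.02,bin_mouth=.052,bin_grip=.113,dock_seat=.022).items():
    for r in models.tip_of('wrist',q)[:2]: print(q,r['confidence'],np.array(r['at']),atz(im,r['at'],z),W[int(r['at'][1]),int(r['at'][0])])
E
```

```text
[ 0.4566 -0.0676  0.2314] [[-0.9994  0.0334 -0.0001]
 [ 0.0334  0.9994  0.0002]
 [ 0.0001  0.0002 -1.    ]] [-0.2215  0.3893 -0.1751] [ 0.3816 -0.0661  0.374 ]
bin_mouth 0.32 [258.6 192.4] [ 0.4773 -0.0598  0.052 ] [ 0.4861 -0.0599  0.0202]
```

View pics/w2.png

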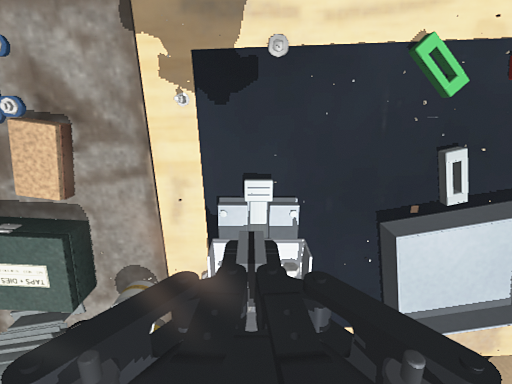

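The pad is centred at (258,190), which gives a world position of about (0.485, -0.059, 0.020). That matches the pad's actual pixels in the top picture. Dock yaw is about -2°, with the seat near (0.604, -0.063). Next I press near the pad's front.

jog_arm(plan="0 0 0 -0.21 0.09 2.5 255; 0 0 0 -0.42 0.18 2.5 255; 0 0 0 -0.42 0.18 2.5 255; 0 0 0 -0.42 0.18 2.5 255; 0 0 0 -0.42 0.18 2.5 255; 0 0 0 -0.21 0.09 2.5 255; 0 0 0 0 0 2.5 255; 0 0 0 0 0 2 255; 0 0 0 0 0 0.5 255; 0 0 0 0 0 0 255")

```text
time_s: 5.53
position: [0.4777, -0.06, 0.0305]
tool_rot: [[-0.999, 0.034, -0.002], [0.034, 0.999, 0.001], [0.002, 0.001, -1.0]]
ft_force: [-0.2, 0.0, 0.8]
grip_width: -0.0
gripper_force: 0.0
```

jog_arm(plan="0 0 0 0 0 0.2 255; 0 0 0 0 0 0.2 255; 0 0 0 0 0 0.2 255; 0 0 0 0 0 0.2 255; 0 0 0 0 0 0 255")

```text
time_s: 5.95
position: [0.4782, -0.0604, 0.0235]
tool_rot: [[-0.999, 0.035, 0.0], [0.035, 0.999, -0.0], [-0.0, -0.0, -1.0]]
ft_force: [0.3, -0.1, 0.2]
grip_width: -0.0
gripper_force: 0.0
```

jog_arm(plan="0 0 0 0 0 0.1 255; 0 0 0 0 0 0.1 255; 0 0 0 0 0 0.1 255; 0 0 0 0 0 0.1 255; 0 0 0 0 0 0.1 255; 0 0 0 0 0 0 255; 0 0 0 0 0 0 255")

```text
time_s: 6.53
position: [0.4782, -0.0604, 0.0183]
tool_rot: [[-0.999, 0.035, 0.0], [0.035, 0.999, -0.0], [-0.0, -0.0, -1.0]]
ft_force: [-1.3, 0.8, 0.3]
grip_width: -0.0003
gripper_force: 0.4
```

```bash
python3 - <<'E'
from h import *
np.set_printoptions(precision=4,suppress=True)
im=cam('top'); W=cloud(im); o=env.observe(); save(im,'top1.png')
print(o['position'],o['ft_force'])
for n,(x0,x1,y0,y1,z0,z1) in dict(post=(.6,.72,-.11,-.02,.118,.15),rim=(.5,.68,-.16,.02,.078,.095)).items():
    m=(W[...,0]>x0)&(W[...,0]<x1)&(W[...,1]>y0)&(W[...,1]<y1)&(W[...,2]>z0)&(W[...,2]<z1)
    print(n,m.sum(),W[m].mean(0),cv2.minAreaRect(W[m][:,:2].astype(np.float32)*1000))
E
```

```text
[ 0.4782 -0.0604  0.0183] [-0.0023 -0.724   1.2833]
post 87 [ 0.6698 -0.063   0.1315] ((671.013916015625, -63.24066925048828), (22.02158546447754, 24.62445068359375), 88.33299255371094)
rim 177 [ 0.6238 -0.0685  0.0858] ((612.0151977539062, -60.6988410949707), (120.8036880493164, 132.38027954101562), 87.84148406982422)
```

Contact is just beginning, so I press on to z ≈ 0.0125.

jog_arm(plan="0 0 0 0 0 0.1 255; 0 0 0 0 0 0.1 255; 0 0 0 0 0 0.1 255; 0 0 0 0 0 0.1 255; 0 0 0 0 0 0.1 255; 0 0 0 0 0 0.1 255; 0 0 0 0 0 0 255; 0 0 0 0 0 0 255; 0 0 0 0 0 0 255; 0 0 0 0 0 0 255")

```text
time_s: 7.42
position: [0.4782, -0.0604, 0.0124]
tool_rot: [[-0.999, 0.035, 0.0], [0.035, 0.999, -0.0], [-0.0, -0.0, -1.0]]
ft_force: [1.1, -0.6, 1.1]
grip_width: 0.0001
gripper_force: 1.2
```

```bash
cat >> h.py <<'E'
def bx(W,x0,x1,y0,y1,z0,z1):
    m=(W[...,0]>x0)&(W[...,0]<x1)&(W[...,1]>y0)&(W[...,1]<y1)&(W[...,2]>z0)&(W[...,2]<z1)
    P=W[m]; r=cv2.minAreaRect(P[:,:2].astype(np.float32)*1000)
    return m.sum(),P.mean(0),np.array(r[0]),np.array(r[1]),round(r[2],1)
E
python3 - <<'E'
from h import *
np.set_printoptions(precision=4,suppress=True)
im=cam('top'); W=cloud(im); o=env.observe()
print(o['position'],o['ft_force'])
print(bx(W,.6,.72,-.11,-.02,.118,.15))
E
```

```text
[ 0.4782 -0.0604  0.0124] [0.4865 0.0415 1.9253]
(np.int64(83), array([ 0.6542, -0.0626,  0.1315]), array([655.0034, -62.9533]), array([22.5853, 22.9117]), 89.5)
```

The bin has sprung out about 15 mm. I'll lift, turn 90° so the pads take the post's ±x faces, and move over the post at about (0.656, -0.064).

jog_arm(plan="0 0 0 0 0 -1 255; 0 0 0 0 0 -2.7 255; 0 0 0 0 0 -2.7 255; 0 0 0 0 0 -2.8 255; 0 0 0 0 0 -2.8 255; 0 0 0 0 0 -2.8 255; 0 0 0 0 0 -2.7 255; 0 0 6 0 0 0 0; 0 0 7 0 0 0 0; 0 0 7 0 0 0 0")

```text
time_s: 8.3
position: [0.4779, -0.0603, 0.1875]
tool_rot: [[-0.925, 0.38, 0.0], [0.38, 0.925, -0.0], [-0.0, -0.0, -1.0]]
ft_force: [0.6, 0.9, 0.6]
grip_width: 0.0357
gripper_force: 0.0
```

jog_arm(plan="0 0 7 0 0 0 0; 0 0 7 0 0 0 0; 0 0 7 0 0 0 0; 0 0 7 0 0 0 0; 0 0 7 0 0 0 0; 0 0 7 0 0 0 0; 0 0 7 0 0 0 0; 0 0 7 0 0 0 0; 0 0 7 0 0 0 0; 0 0 7 0 0 0 0")

```text
time_s: 9.13
position: [0.4778, -0.0602, 0.187]
tool_rot: [[0.041, 0.999, -0.001], [0.999, -0.041, 0.0], [0.0, -0.001, -1.0]]
ft_force: [0.4, -1.3, -0.4]
grip_width: 0.0852
gripper_force: 0.0
```

jog_arm(plan="0 0 0 0.03 2 0 0; 0 0 0 0.03 2 0 0; 0 0 0 0.03 2 0 0; 0 0 0 0.03 2 0 0; 0 0 0 0.03 2 0 0; 0 0 0 0.03 2 0 0; 0 0 0 0.03 2 0 0; 0 0 0 0.03 2 0 0; 0 0 0 0.02 1.8 0 0; 0 0 0 0 0 0 0")

```text
time_s: 9.97
position: [0.658, -0.064, 0.1859]
tool_rot: [[0.034, 0.999, -0.001], [0.999, -0.034, 0.0], [0.0, -0.001, -1.0]]
ft_force: [0.7, -0.6, -0.0]
grip_width: 0.0855
gripper_force: 0.0
```

```bash
python3 - <<'E'
from h import *
np.set_printoptions(precision=4,suppress=True)
im=cam('wrist'); save(im,'w3.png'); W=cloud(im); o=env.observe()
print(o['position'],o['tool_rot'],o['q'],o['grip_width'])
print(bx(W,.6,.72,-.11,-.02,.115,.142))
E
```

```text
[ 0.6566 -0.0638  0.186 ] [[ 0.0342  0.9994 -0.0015]
 [ 0.9994 -0.0342  0.0004]
 [ 0.0004 -0.0015 -1.    ]] [-15.8118  34.8473  59.1756   0.      86.0686 -13.8494] 0.08502409939985774
(np.int64(1065), array([ 0.6541, -0.0632,  0.1311]), array([654.0932, -65.3234]), array([23.3676, 23.8353]), 87.9)
```

View pics/w3.png

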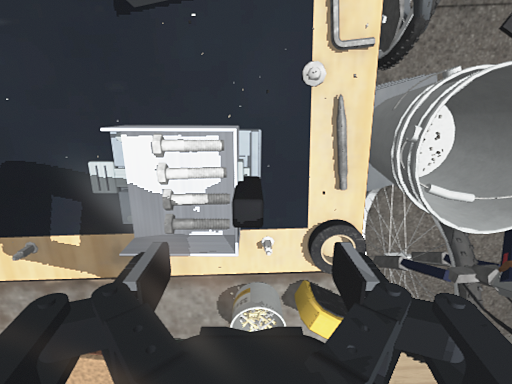

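The wrist view has the post at (248,202), four bolts in the bin, and the axes aligned with the tool (yaw -2.1°). The post centre is at about (0.654, -0.064). I'll descend and grip.

jog_arm(plan="0 0 0 0 -0.2 1.5 0; 0 0 0 0 0 1.5 0; 0 0 0 0 0 1.5 0; 0 0 0 0 0 1.5 0; 0 0 0 0 0 1.5 0; 0 0 0 0 0 1.2 0; 0 0 0 0 0 0 120; 0 0 0 0 0 0 255; 0 0 0 0 0 0 255; 0 0 0 0 0 0 255", grip_force=110)

```text
time_s: 10.85
position: [0.6544, -0.0639, 0.1015]
tool_rot: [[0.035, 0.999, 0.002], [0.999, -0.035, -0.001], [-0.0, 0.002, -1.0]]
ft_force: [0.2, 0.2, -0.8]
grip_width: 0.0384
gripper_force: 0.0
```

jog_arm(plan="0 0 0 0 0 0 255; 0 0 0 0 0 0 255; 0 0 0 0 0 0 255; 0 0 0 0 0 0 255; 0 0 0 0 0 0 255")

```text
time_s: 11.27
position: [0.6547, -0.064, 0.1016]
tool_rot: [[0.035, 0.999, 0.002], [0.999, -0.035, -0.001], [-0.001, 0.002, -1.0]]
ft_force: [-0.2, -0.3, 5.8]
grip_width: 0.0223
gripper_force: 108.7
```

jog_arm(plan="0 0 0 0 -0.4 -0.03 255; 0 0 0 0 -0.6 0 255; 0 0 0 0 -1 0 255; 0 0 0 0 -1 0 255; 0 0 0 0 -1 0 255; 0 0 0 0 -1 0 255; 0 0 0 0 -1 0 255; 0 0 0 0 -1 0 255; 0 0 0 0 -1 0 255; 0 0 0 0 0 0 255")

```text
time_s: 12.1
position: [0.5728, -0.061, 0.1015]
tool_rot: [[0.035, 0.999, 0.0], [0.999, -0.035, -0.0], [-0.0, 0.0, -1.0]]
ft_force: [-1.6, 0.1, 6.2]
grip_width: 0.0228
gripper_force: 108.9
```

jog_arm(plan="0 0 0 0 -1 0 255; 0 0 0 0 -1 0 255; 0 0 0 0 -0.7 0 255; 0 0 0 0 0 0 255; 0 0 0 0 0 0 255")

```text
time_s: 12.52
position: [0.5466, -0.0601, 0.1015]
tool_rot: [[0.035, 0.999, 0.0], [0.999, -0.035, -0.0], [-0.0, 0.0, -1.0]]
ft_force: [-1.9, -0.3, 8.9]
grip_width: 0.0224
gripper_force: 109.3
```

```bash
python3 - <<'E'
from h import *
np.set_printoptions(precision=4,suppress=True)
im=cam('top'); W=cloud(im); o=env.observe(); save(im,'top2.png')
print(o['position'],o['ft_force'],o['gripper_force'])
print(bx(W,.4,.57,-.16,.02,.078,.095))
E
```

```text
[ 0.5467 -0.0602  0.1015] [-1.5491  0.4729  7.3239] 109.27640318870544
(np.int64(17), array([ 0.5242, -0.0941,  0.0849]), array([531.448, -78.309]), array([87.4159, 16.7114]), 72.4)
```

jog_arm(plan="0 0 0 0 0 -0.5 255; 0 0 0 0 0 -1.5 255; 0 0 0 0 0 -2 255; 0 0 0 0 0 -2 255; 0 0 0 0 0 -2 255; 0 0 0 0 0 -2 255; 0 0 0 0 0 -2 255; 0 0 0 0 0 -1.5 255; 0 0 0 0 0 -1 255; 0 0 0 0.5 0.2 -0.5 255")

```text
time_s: 13.4
position: [0.5491, -0.0556, 0.2515]
tool_rot: [[0.035, 0.999, 0.0], [0.999, -0.035, -0.0], [-0.0, 0.0, -1.0]]
ft_force: [0.5, 0.3, -5.0]
grip_width: 0.0228
gripper_force: 108.8
```

jog_arm(plan="0 0 0 1.2 0.4 0 255; 0 0 0 1.8 0.6 0 255; 0 0 0 1.8 0.6 0 255; 0 0 0 1.8 0.6 0 255; 0 0 0 1.8 0.6 0 255; 0 0 0 1.8 0.6 0 255; 0 0 0 1.8 0.6 0 255; 0 0 0 1.8 0.6 0 255; 0 0 0 1.8 0.6 0 255; 0 0 0 1.8 0.6 0 255")

```text
time_s: 14.23
position: [0.6131, 0.1189, 0.2489]
tool_rot: [[0.034, 0.999, -0.003], [0.999, -0.034, 0.0], [0.0, -0.003, -1.0]]
ft_force: [-0.2, 0.1, -4.4]
grip_width: 0.0225
gripper_force: 108.6
```

jog_arm(plan="0 0 0 1.8 0.6 0 255; 0 0 0 1.8 0.6 0 255; 0 0 0 1.8 0.6 0 255; 0 0 0 1.8 0.6 0 255; 0 0 0 1.5 0.7 0 255; 0 0 0 1.4 0.7 0 255; 0 0 0 0.9 0.4 0 255; 0 0 0 0.3 0.2 0 255; 0 0 0 0 0 0 255; 0 0 0 0 0 0 255")

```text
time_s: 15.07
position: [0.6609, 0.2282, 0.2496]
tool_rot: [[0.034, 0.999, -0.002], [0.999, -0.034, -0.001], [-0.001, -0.002, -1.0]]
ft_force: [-0.1, -1.3, -5.5]
grip_width: 0.0223
gripper_force: 108.6
```

```bash
python3 - <<'E'
from h import *
np.set_printoptions(precision=4,suppress=True)
im=cam('scene'); cv2.imwrite('pics/s1.png',cv2.resize(cv2.cvtColor(im['pixels'],cv2.COLOR_RGB2BGR)[90:300,80:400],None,fx=2.4,fy=2.4)); o=env.observe()
print(o['position'],o['tool_rot'],o['q'],o['ft_force'],o['wrist_torque'],o['gripper_force'])
E
```

```text
[0.6609 0.2279 0.25  ] [[ 0.0349  0.9994 -0.0012]
 [ 0.9994 -0.0349 -0.0004]
 [-0.0005 -0.0012 -1.    ]] [ 9.3516 37.5224 43.7493 -0.0129 98.8002 11.3472] [-0.1943 -0.668  -4.9447] [-0.0284 -0.3126 -0.0424] 108.5688865184784
```

View pics/s1.png

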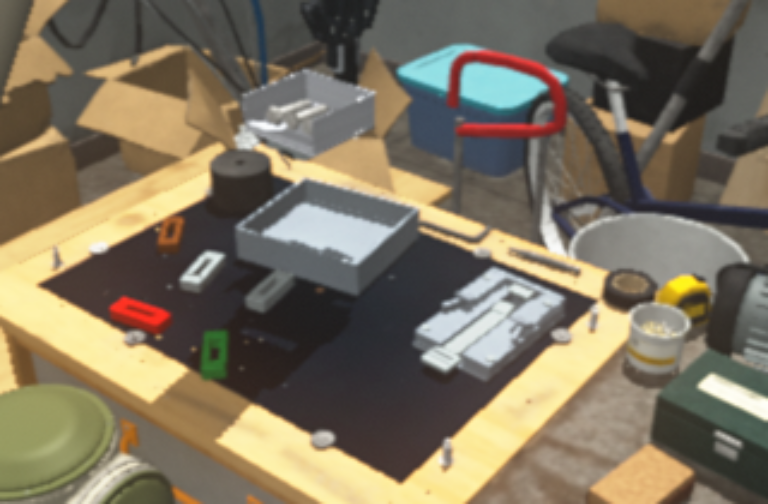

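The scene crop shows the bin held level at about (310,110), above and behind the tray, with its bolts inside. Dock and straps are undisturbed. Next I lower and tip it.

jog_arm(plan="0 0 0 0 0 1.5 255; 0 0 0 0 0 1.5 255; -3 0 0 0 0 1.3 255; -5 0 0 0 0 0 255; -5 0 0 0 0 0 255; -5 0 0 0 0 0 255; -5 0 0 0 0 0 255; -5 0 0 0 0 0 255; -5 0 0 0 0 0 255; 0 0 0 0 0 0 255")

```text
time_s: 15.95
position: [0.6581, 0.2276, 0.2059]
tool_rot: [[0.034, 0.84, 0.542], [0.999, -0.028, -0.02], [-0.001, 0.542, -0.84]]
ft_force: [-0.1, 0.4, -6.0]
grip_width: 0.0225
gripper_force: 109.0
```

jog_arm(plan="-4 0 0 0 0 0 255; -4 0 0 0 0 0 255; -4 0 0 0 0 0 255; -4 0 0 0 0 0 255; -4 0 0 0 0 0 255; -4 0 0 0 0 0 255; 0 0 0 0 0 0 255; 0 0 0 0 0 0 255; 0 0 0 0 0 0 255; 0 0 0 0 0 0 255")

```text
time_s: 16.78
position: [0.6628, 0.2248, 0.209]
tool_rot: [[0.046, 0.587, 0.808], [0.999, -0.023, -0.04], [-0.005, 0.809, -0.588]]
ft_force: [0.6, -0.6, -1.9]
grip_width: 0.0219
gripper_force: 109.7
```

```bash
python3 - <<'E'
from h import *
np.set_printoptions(precision=4,suppress=True)
im=cam('scene'); cv2.imwrite('pics/s2.png',cv2.resize(cv2.cvtColor(im['pixels'],cv2.COLOR_RGB2BGR)[110:270,130:350],None,fx=3.4,fy=3.4)); o=env.observe()
print(o['position'],o['tool_rot'],o['q'],o['ft_force'],o['wrist_torque'],o['gripper_force'])
E
```

```text
[0.6627 0.2249 0.2089] [[ 0.0456  0.5874  0.808 ]
 [ 0.9989 -0.0225 -0.0401]
 [-0.0054  0.809  -0.5878]] [ 14.0867  25.876   91.5783 -55.026   16.7057  63.6175] [-0.5997  0.3239 -2.8813] [-0.021   0.7173 -0.0604] 109.65518474578857
```

View pics/s2.png

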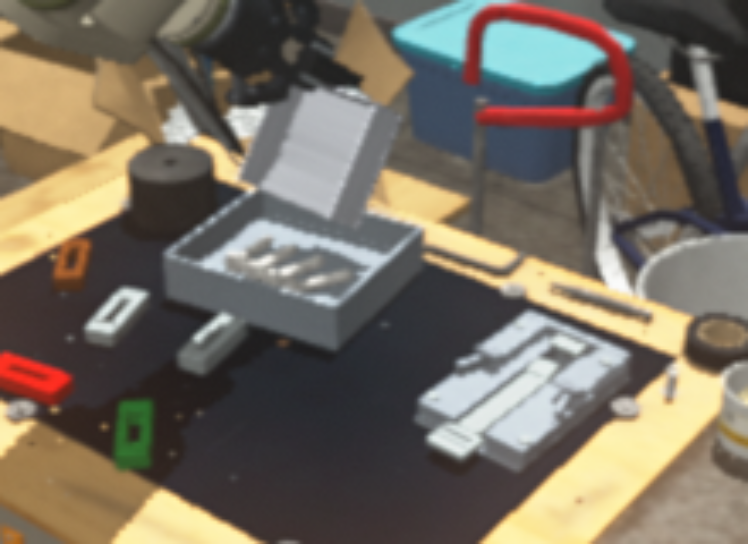

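The crop shows the four bolts lying in the tray at (285,265) and the tipped bin empty. The measured weight fell by about 3 N, which matches four bolts. I'll tip it upright and raise it.

jog_arm(plan="4 0 0 0 0 -0.2 255; 4 0 0 0 0 0 255; 4 0 0 0 0 0 255; 4 0 0 0 0 0 255; 5 0 0 0 0 0 255; 5 0 0 0 0 0 255; 5 0 0 0 0 0 255; 5 0 0 0 0 0 255; 5 0 0 0 0 0 255; 5 0 0 0 0 0 255")

```text
time_s: 17.67
position: [0.6619, 0.2238, 0.2104]
tool_rot: [[0.049, 0.983, 0.176], [0.999, -0.047, -0.016], [-0.007, 0.177, -0.984]]
ft_force: [-0.2, -0.2, -2.2]
grip_width: 0.022
gripper_force: 109.5
```

jog_arm(plan="4 0 0 0 0 0 255; 4 0 0 0 0 -1.5 255; 0 0 0 0 0 -2 255; 0 0 0 0 0 -1 255; 0 0 0 0 0 0 255; 0 0 0 0 0 0 255")

```text
time_s: 18.17
position: [0.6588, 0.224, 0.2544]
tool_rot: [[0.051, 0.998, 0.042], [0.999, -0.05, -0.011], [-0.009, 0.043, -0.999]]
ft_force: [0.4, -0.4, -2.7]
grip_width: 0.0224
gripper_force: 109.7
```

```bash
python3 - <<'E'
from h import *
np.set_printoptions(precision=4,suppress=True)
im=cam('top'); W=cloud(im); o=env.observe(); save(im,'top3.png')
P=o['position'];R=o['tool_rot']
print(P,R,o['q'],o['ft_force'])
# desired: tool x=dock y, y=dock x
from scipy.spatial.transform import Rotation as Ro
for yaw in (-2.1,):
    a=np.radians(yaw); ex=np.array([np.cos(a),np.sin(a),0]); ey=np.array([-np.sin(a),np.cos(a),0])
    D=np.c_[ey,ex,[0,0,-1]]; print('rotvec',Ro.from_matrix(R.T@D).as_rotvec(degrees=True)); print('shift to (.5467,-.0602)',D.T@(np.array([.5467,-.0602,.25])-P))
print(bx(W,P[0]-.15,P[0],P[1]-.08,P[1]+.08,P[2]-.0795+.058,P[2]-.0795+.075))
EOF=0
for q in ['bolt_1_mid','dock_seat','catch_pad','strap_1_mid']:
  for r in models.tip_of('top',q)[:6]: print(q,round(r['confidence'],2),np.array(r['at']),atz(im,r['at'],.022))
E
```

```text
[0.6585 0.2239 0.2534] [[ 0.0509  0.9979  0.0403]
 [ 0.9987 -0.0505 -0.0115]
 [-0.0094  0.0408 -0.9991]] [ 9.4397 35.9093 46.2846 -1.0311 95.6337 12.2277] [-0.1295 -0.4228 -2.8249]
rotvec [ 2.3367  0.5548 -0.8086]
shift to (.5467,-.0602) [-0.288  -0.1013  0.0034]
(np.int64(115), array([0.6129, 0.196 , 0.2376]), array([593.3342, 228.1331]), array([122.7876, 112.3618]), 86.4)
bolt_1_mid 0.58 [216.4 176.4] [0.5944 0.1816 0.022 ]
dock_seat 0.73 [298.7 174.2] [ 0.5979 -0.0671  0.022 ]
catch_pad 0.91 [298.  210.5] [ 0.4884 -0.0623  0.022 ]
```

jog_arm(plan="2.34 0.55 -0.81 0 0 0 255; 0 0 0 -1 -0.4 0 255; 0 0 0 -1.8 -0.6 0 255; 0 0 0 -1.8 -0.6 0 255; 0 0 0 -1.8 -0.6 0 255; 0 0 0 -1.8 -0.6 0 255; 0 0 0 -1.8 -0.6 0 255; 0 0 0 -1.8 -0.6 0 255; 0 0 0 -1.8 -0.6 0 255; 0 0 0 -1.8 -0.6 0 255")

```text
time_s: 19.25
position: [0.6006, 0.071, 0.2538]
tool_rot: [[0.037, 0.999, 0.0], [0.999, -0.037, -0.0], [-0.0, 0.0, -1.0]]
ft_force: [0.7, -0.2, -1.9]
grip_width: 0.0225
gripper_force: 109.6
```

jog_arm(plan="0 0 0 -1.8 -0.6 0 255; 0 0 0 -1.8 -0.6 0 255; 0 0 0 -1.8 -0.6 0 255; 0 0 0 -1.8 -0.7 0 255; 0 0 0 -1.8 -0.7 0 255; 0 0 0 -1.8 -0.7 0 255; 0 0 0 -1 -0.4 0 255; 0 0 0 -0.8 -0.4 0 255; 0 0 0 0 0 0 255; 0 0 0 0 0 0 255")

```text
time_s: 20.08
position: [0.5495, -0.0521, 0.2542]
tool_rot: [[0.038, 0.999, 0.001], [0.999, -0.038, -0.0], [-0.0, 0.001, -1.0]]
ft_force: [-0.7, 0.5, -2.9]
grip_width: 0.0221
gripper_force: 109.6
```

```bash
cat >> h.py <<'E'
from scipy.spatial.transform import Rotation as Ro
def dock(yaw=-2.0):
    a=np.radians(yaw); ex=np.array([np.cos(a),np.sin(a),0]); ey=np.array([-np.sin(a),np.cos(a),0])
    return np.c_[ey,ex,[0,0,-1]]
def tell(target,D):
    o=env.observe(); P,R=o['position'],o['tool_rot']
    print('pos',P,'ft',o['ft_force'],'rotvec',Ro.from_matrix(R.T@D).as_rotvec(degrees=True),'shift cm',100*D.T@(np.array(target)-P))
E
python3 - <<'E'
from h import *
np.set_printoptions(precision=4,suppress=True)
im=cam('top'); W=cloud(im); save(im,'top4.png')
tell([.5467,-.0602,.1015],dock()); P=env.observe()['position']
m=(np.abs(W[...,0]-P[0]+.07)<.09)&(np.abs(W[...,1]-P[1])<.08)&(np.abs(W[...,2]-(P[2]-.0135))<.012)
Q=W[m]; print(m.sum(),cv2.minAreaRect(Q[:,:2].astype(np.float32)*1000))
A=np.c_[Q[:,:2],np.ones(len(Q))]; c=np.linalg.lstsq(A,Q[:,2],rcond=None)[0]; print('tilt deg',np.degrees(c[:2]))
im=cam('wrist'); save(im,'w4.png')
E
```

```text
pos [ 0.5497 -0.0518  0.2542] ft [ 1.131   1.1264 -3.0525] rotvec [ 0.0555  0.0136 -0.1385] shift cm [-0.8491 -0.2693 15.2663]
93 ((531.7593383789062, -72.97978210449219), (109.73059844970703, 49.835411071777344), 58.59870529174805)
tilt deg [1.5914 0.8369]
```

View pics/w4.png

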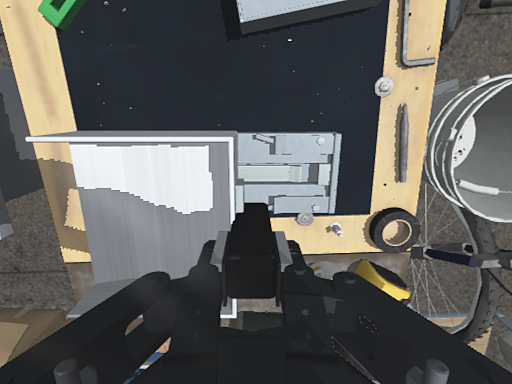

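The wrist view shows the empty bin held parallel to the dock, with its seat and guides at (290,170). I'll shift, lower to just above the apron and check.

jog_arm(plan="0 0 0 -0.45 -0.15 0 255; 0 0 0 -0.4 -0.12 2 255; 0 0 0 0 0 2.5 255; 0 0 0 0 0 2.5 255; 0 0 0 0 0 2.5 255; 0 0 0 0 0 2 255; 0 0 0 0 0 1.6 255; 0 0 0 0 0 1 255; 0 0 0 0 0 0.6 255; 0 0 0 0 0 0 255")

```text
time_s: 21.02
position: [0.5464, -0.0607, 0.1064]
tool_rot: [[0.037, 0.999, -0.001], [0.999, -0.037, -0.0], [-0.0, -0.001, -1.0]]
ft_force: [-0.3, -0.7, -1.4]
grip_width: 0.0227
gripper_force: 109.5
```

jog_arm(plan="0 0 0 0 0 0.2 255; 0 0 0 0 0 0.15 255; 0 0 0 0 0 0.1 255; 0 0 0 0 0 0 255; 0 0 0 0 0 0 255")

```text
time_s: 21.43
position: [0.5467, -0.0609, 0.103]
tool_rot: [[0.038, 0.999, 0.001], [0.999, -0.038, -0.001], [-0.001, 0.001, -1.0]]
ft_force: [0.0, -0.7, -2.3]
grip_width: 0.0223
gripper_force: 109.5
```

```bash
python3 - <<'E'
from h import *
np.set_printoptions(precision=4,suppress=True)
tell([.6675,-.0645,.1015],dock())
E
```

```text
pos [ 0.5467 -0.0609  0.103 ] ft [ 0.0148 -0.6502 -2.2889] rotvec [ 0.0806  0.0409 -0.1615] shift cm [ 0.062  12.0863  0.1544]
```

jog_arm(plan="0 0 -0.15 0.06 0 0.1 255; 0 0 0 0 0.4 0 255; 0 0 0 0 0.8 0 255; 0 0 0 0 0.8 0 255; 0 0 0 0 0.8 0 255; 0 0 0 0 0.8 0 255; 0 0 0 0 0.8 0 255; 0 0 0 0 0.6 0 255; 0 0 0 0 0.5 0 255; 0 0 0 0 0 0 255")

```text
time_s: 22.27
position: [0.6025, -0.0623, 0.1016]
tool_rot: [[0.035, 0.999, 0.001], [0.999, -0.035, -0.001], [-0.001, 0.001, -1.0]]
ft_force: [-0.1, 0.3, -2.0]
grip_width: 0.0227
gripper_force: 109.8
```

jog_arm(plan="0 0 0 0 0.5 0 255; 0 0 0 0 0.5 0 255; 0 0 0 0 0.5 0 255; 0 0 0 0 0.5 0 255; 0 0 0 0 0.5 0 255; 0 0 0 0 0.5 0 255; 0 0 0 0 0.5 0 255; 0 0 0 0 0 0 255")

```text
time_s: 22.93
position: [0.6376, -0.0636, 0.1018]
tool_rot: [[0.035, 0.999, 0.002], [0.999, -0.035, -0.001], [-0.001, 0.002, -1.0]]
ft_force: [-0.1, -0.1, 0.3]
grip_width: 0.0223
gripper_force: 109.9
```

```bash
python3 - <<'E'
from h import *
np.set_printoptions(precision=4,suppress=True)
tell([.6675,-.0645,.1015],dock()); print(env.observe()['wrist_torque'])
E
```

```text
pos [ 0.6376 -0.0636  0.1018] ft [-0.1372 -0.1152  0.3305] rotvec [ 0.1168  0.0455 -0.0105] shift cm [0.0126 2.9917 0.0337]
[ 0.0011 -0.1011 -0.0069]
```

jog_arm(plan="0 0 0 0 0.5 0 255; 0 0 0 0 0.5 0 255; 0 0 0 0 0.4 0 255; 0 0 0 0 0.4 0 255; 0 0 0 0 0.3 0 255; 0 0 0 0 0.3 0 255; 0 0 0 0 0.3 0 255; 0 0 0 0 0.2 0 255; 0 0 0 0 0.1 0 255; 0 0 0 0 0 0 255")

```text
time_s: 23.77
position: [0.6663, -0.0644, 0.1015]
tool_rot: [[0.035, 0.999, -0.0], [0.999, -0.035, -0.0], [-0.0, -0.0, -1.0]]
ft_force: [-4.6, 0.6, -0.3]
grip_width: 0.0223
gripper_force: 109.9
```

jog_arm(plan="0 0 0 0 0.1 0 255; 0 0 0 0 0.1 0 255; 0 0 0 0 0.1 0 255; 0 0 0 0 0.1 0 255; 0 0 0 0 0 0 255; 0 0 0 0 0 0 255")

```text
time_s: 24.27
position: [0.6705, -0.0646, 0.1017]
tool_rot: [[0.035, 0.999, 0.001], [0.999, -0.035, -0.0], [-0.0, 0.001, -1.0]]
ft_force: [-4.4, 0.3, -1.8]
grip_width: 0.0223
gripper_force: 109.7
```

```bash
python3 - <<'E'
from h import *
np.set_printoptions(precision=4,suppress=True)
tell([.6675,-.0645,.1015],dock()); print(env.observe()['wrist_torque'])
im=cam('top'); W=cloud(im)
print(bx(W,.465,.50,-.11,-.03,.008,.03))
E
```

```text
pos [ 0.6705 -0.0646  0.1017] ft [-4.4347  0.2567 -1.7796] rotvec [ 0.0353  0.0265 -0.0097] shift cm [-0.0038 -0.2992  0.0179]
[ 0.0261  1.135  -0.0646]
(np.int64(0), array([nan, nan, nan]), array([0., 0.]), array([0., 0.]), 0.0)h.py:19: RuntimeWarning: Mean of empty slice.
  return m.sum(),P.mean(0),np.array(r[0]),np.array(r[1]),round(r[2],1)
  ret = um.true_divide(
```

jog_arm(plan="0 0 0 0 0.1 0 255; 0 0 0 0 0.1 0 255; 0 0 0 0 0 0 255; 0 0 0 0 0 0 255")

```text
time_s: 24.65
position: [0.6724, -0.0646, 0.1016]
tool_rot: [[0.035, 0.999, 0.0], [0.999, -0.035, -0.0], [-0.0, 0.0, -1.0]]
ft_force: [-4.8, 0.7, -2.1]
grip_width: 0.0226
gripper_force: 109.7
```

jog_arm(plan="0 0 0 0 0.1 0 255; 0 0 0 0 0 0 255; 0 0 0 0 0 0 255")

```text
time_s: 24.9
position: [0.6734, -0.0647, 0.1016]
tool_rot: [[0.035, 0.999, 0.0], [0.999, -0.035, -0.0], [-0.0, 0.0, -1.0]]
ft_force: [-5.6, -0.6, -2.2]
grip_width: 0.0223
gripper_force: 109.7
```

jog_arm(plan="0 0 0 0 0.1 0 255; 0 0 0 0 0 0 255; 0 0 0 0 -0.1 0 255; 0 0 0 0 -0.1 0 255; 0 0 0 0 -0.1 0 255; 0 0 0 0 0 0 255; 0 0 0 0 0 0 255")

```text
time_s: 25.48
position: [0.6714, -0.0646, 0.1017]
tool_rot: [[0.035, 0.999, 0.001], [0.999, -0.035, -0.001], [-0.001, 0.001, -1.0]]
ft_force: [-4.9, -0.4, -2.8]
grip_width: 0.0227
gripper_force: 109.6
```

jog_arm(plan="0 0 0 0 -0.1 0 255; 0 0 0 0 -0.1 0 255; 0 0 0 0 0 0 255; 0 0 0 0 0 0 255")

```text
time_s: 25.82
position: [0.6704, -0.0647, 0.1022]
tool_rot: [[0.035, 0.999, 0.004], [0.999, -0.035, -0.001], [-0.001, 0.004, -1.0]]
ft_force: [0.5, 0.5, -2.5]
grip_width: 0.0223
gripper_force: 109.5
```

The catch holds: the force dropped to zero on backing off at x ≈ 0.670. I'll release, lift and verify, then locate the straps.

jog_arm(plan="0 0 0 0 0 0 200; 0 0 0 0 0 0 100; 0 0 0 0 0 0 0; 0 0 0 0 0 0 0; 0 0 0 0 0 0 0; 0 0 0 0 0 -0.8 0; 0 0 0 0 0 -1.5 0; 0 0 0 0 0 -2 0; 0 0 0 0 0 -2 0; 0 0 0 0 0 -2 0")

```text
time_s: 26.65
position: [0.6694, -0.0645, 0.1865]
tool_rot: [[0.035, 0.999, 0.001], [0.999, -0.035, -0.001], [-0.001, 0.001, -1.0]]
ft_force: [-0.2, 0.0, -0.3]
grip_width: 0.0855
gripper_force: 0.0
```

jog_arm(plan="0 0 0 2 -1.5 -2 0; 0 0 0 2 -1.5 -1 0; 0 0 0 2 -1.5 0 0; 0 0 0 2 -1.5 0 0; 0 0 0 2 -1.5 0 0; 0 0 0 2 -1.5 0 0; 0 0 0 2 -1.5 0 0; 0 0 0 2 -1.5 0 0; 0 0 0 2 -1.5 0 0; 0 0 0 2 -1.5 0 0")

```text
time_s: 27.48
position: [0.5258, 0.1415, 0.2154]
tool_rot: [[0.035, 0.999, 0.002], [0.999, -0.035, -0.001], [-0.001, 0.002, -1.0]]
ft_force: [0.1, 0.4, 0.3]
grip_width: 0.0851
gripper_force: 0.0
```

```bash
python3 - <<'E'
from h import *
np.set_printoptions(precision=4,suppress=True)
im=cam('top'); save(im,'top5.png'); W=cloud(im); px=im['pixels'].astype(int)
cv2.imwrite('pics/top5c.png',cv2.resize(cv2.imread('pics/top5.png')[110:290,110:350],None,fx=3,fy=3,interpolation=cv2.INTER_CUBIC))
o=env.observe(); print(o['position'],o['tool_rot'],o['q'])
print('post',bx(W,.6,.72,-.11,-.02,.118,.15)); print('rim',bx(W,.5,.68,-.16,.02,.078,.1))
m=(W[...,2]>.012)&(W[...,2]<.024)&(W[...,0]<.54)&(W[...,0]>.3)&(W[...,1]>.05)&(px.min(-1)>100)
n,l,st,c=cv2.connectedComponentsWithStats(m.astype(np.uint8),connectivity=8)
for i in range(1,n):
    if st[i,4]>60:
        Q=W[l==i]; r=cv2.minAreaRect(Q[:,:2].astype(np.float32)*1000); print(st[i,4],c[i],Q.mean(0),r)
E
```

```text
[0.5233 0.1446 0.2156] [[ 0.0325  0.9995  0.0005]
 [ 0.9995 -0.0325  0.0009]
 [ 0.0009  0.0005 -1.    ]] [ 2.9291 21.7643 77.0905  0.0483 81.1136  4.7817]
post (np.int64(85), array([ 0.67  , -0.0631,  0.1312]), array([670.6613, -63.2226]), array([22.0925, 23.7247]), 88.8)
rim (np.int64(177), array([ 0.6269, -0.0686,  0.0862]), array([612.2036, -60.854 ]), array([120.8805, 132.1342]), 87.8)
84 [206.131  209.5119] [0.4948 0.2129 0.0173] ((488.85430908203125, 208.63819885253906), (49.79738235473633, 26.643035888671875), 11.468950271606445)
```

View pics/top5c.png

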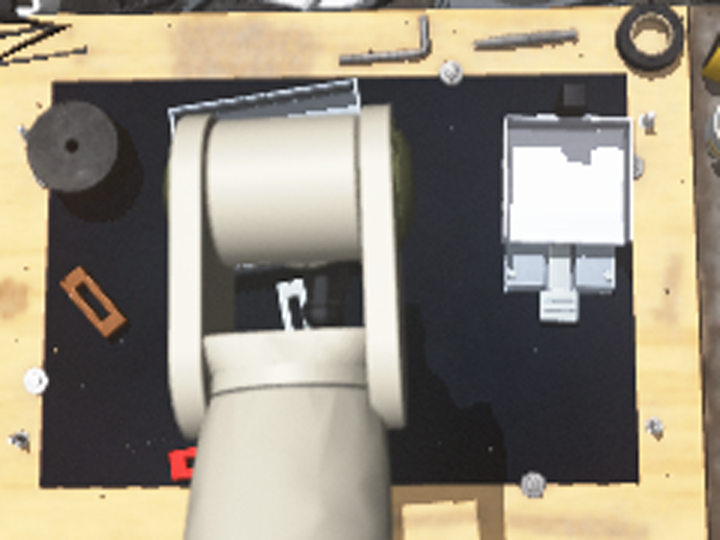

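The crop shows the bin back home at (567,180), with its post and rim where they started. The arm hides the straps here, so I'll use the wrist camera.

```bash
cat >> h.py <<'E'
def straps(im):
    W=cloud(im); px=im['pixels'].astype(int)
    m=(W[...,2]>.010)&(W[...,2]<.026)&(px.min(-1)>90)&(px.max(-1)-px.min(-1)<40)
    n,l,st,c=cv2.connectedComponentsWithStats(m.astype(np.uint8),connectivity=8)
    for i in range(1,n):
        if st[i,4]>300:
            Q=W[l==i]; Q=Q[Q[:,2]>np.median(Q[:,2])-.004]; r=cv2.minAreaRect(Q[:,:2].astype(np.float32)*1000); print(st[i,4],c[i],'z',np.median(Q[:,2]),np.array(r[0]),np.array(r[1]),round(r[2],1))
E
python3 - <<'E'
from h import *
np.set_printoptions(precision=4,suppress=True)
im=cam('wrist'); save(im,'w5.png'); straps(im)
for r in models.tip_of('wrist','strap_1_mid')[:6]: print(r['confidence'],np.array(r['at']),atz(im,r['at'],.018))
E
```

```text
1516 [184.0666  29.7704] z 0.017865291267801647 [453.9334 303.8852] [74.7004 28.2126] 19.2
19938 [328.0277  97.3354] z 0.016295149131699466 [613.5574 220.6147] [162.4319 182.9697] 8.6
1157 [210.255  124.7433] z 0.017931324077527344 [475.5162 202.6596] [74.3949 27.9262] 11.1
2139 [250.0243 302.9116] z 0.02125814060358633 [510.4048 -47.8109] [96.4197 80.4566] 80.2
```

View pics/w5.png

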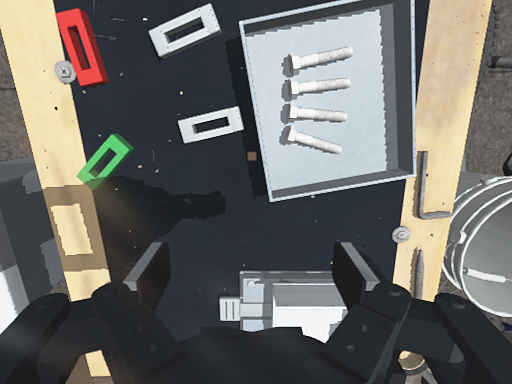

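The wrist view shows four bolts in the tray at (320,100). The plain straps sit at (185,30), world (0.4545,0.305) with yaw 19°, and at (210,125), world (0.476,0.204) with yaw 11°. I turn and go over the nearer one.

jog_arm(plan="0 0 -7 0 0 0 0; 0 0 -7 0 0 0 0; 0 0 -7 0 0 0 0; 0 0 -7 0 0 0 0; 0 0 -7 0 0 0 0; 0 0 -7 0 0 0 0; 0 0 -7 0 0 0 0; 0 0 -7 0 0 0 0; 0 0 -7 0 0 0 0; 0 0 -7 0 0 0 0")

```text
time_s: 28.47
position: [0.5273, 0.1396, 0.2149]
tool_rot: [[-0.929, 0.37, 0.001], [0.37, 0.929, -0.001], [-0.002, -0.0, -1.0]]
ft_force: [-0.8, 0.1, 0.9]
grip_width: 0.0853
gripper_force: 0.0
```

jog_arm(plan="0 0 -7 0 0 0 0; 0 0 -7 0 0 0 0; 0 0 -7 0 0 0 0; 0 0 -7 0 0 0 0; 0 0 -5 0 0 0 0; 0 0 0 0.9 1.7 0 0; 0 0 0 0.9 1.7 0 0; 0 0 0 0.9 1.7 0 0; 0 0 0 0.8 1.6 0 0; 0 0 0 0 0 0 0")

```text
time_s: 29.3
position: [0.4786, 0.2008, 0.215]
tool_rot: [[-0.981, -0.192, 0.001], [-0.192, 0.981, -0.0], [-0.001, -0.0, -1.0]]
ft_force: [0.6, 0.1, -0.1]
grip_width: 0.0851
gripper_force: 0.0
```

```bash
python3 - <<'E'
from h import *
np.set_printoptions(precision=4,suppress=True)
def S(yaw):
    a=np.radians(yaw); return np.c_[[-np.cos(a),-np.sin(a),0],[-np.sin(a),np.cos(a),0],[0,0,-1]]
im=cam('wrist'); save(im,'w6.png'); straps(im)
tell([.476,.204,.005],S(11.1)); print(env.observe()['q'],env.observe()['grip_width'])
E
```

```text
3289 [ 52.699  169.4171] z 0.021238362583788972 [566.6341 -34.0059] [202.4415  71.2769] 7.4
1000 [335.851 168.038] z 0.018111496620855483 [454.3595 303.6946] [74.9824 28.0609] 19.6
993 [253.6002 169.8127] z 0.01817159237966931 [475.9862 202.5437] [74.4714 27.1705] 11.9
972 [ 12.1677 165.8981] z 0.022325425789925968 [527.5674 -90.7256] [30.4338 49.8429] 87.0
10300 [244.9275 270.0788] z 0.01650091968901063 [620.6215 221.6892] [149.6863 182.6788] 8.7
pos [0.4795 0.1998 0.215 ] ft [1.0191 0.3931 0.2685] rotvec [-0.0551  0.0822 -0.0535] shift cm [ 0.2669  0.4782 20.9992]
[  9.5761  19.4638  80.8274  -0.0538  79.6251 -91.4608] 0.0855737054967945
```

jog_arm(plan="0 0 0 0.25 0.38 1 0; 0 0 0 0 0 2.5 0; 0 0 0 0 0 3 0; 0 0 0 0 0 3 0; 0 0 0 0 0 3 0; 0 0 0 0 0 3 0; 0 0 0 0 0 2.5 0; 0 0 0 0 0 1.5 0; 0 0 0 0 0 1 0; 0 0 0 0 0 0.4 0")

```text
time_s: 30.18
position: [0.4769, 0.2019, 0.0042]
tool_rot: [[-0.982, -0.19, -0.001], [-0.19, 0.982, -0.001], [0.001, -0.001, -1.0]]
ft_force: [0.2, -0.6, 0.3]
grip_width: 0.0852
gripper_force: 0.0
```

jog_arm(plan="0 0 0 0 0 0 120; 0 0 0 0 0 0 255; 0 0 0 0 0 0 255; 0 0 0 0 0 0 255; 0 0 0 0 0 0 255; 0 0 0 0 0 0 255; 0 0 0 0 0 0 255", grip_force=60)

```text
time_s: 30.77
position: [0.4769, 0.2029, 0.0066]
tool_rot: [[-0.982, -0.191, 0.003], [-0.191, 0.982, -0.0], [-0.003, -0.001, -1.0]]
ft_force: [0.0, -0.6, 5.8]
grip_width: 0.0264
gripper_force: 59.9
```

jog_arm(plan="0 0 0 0 0 -1 255; 0 0 0 0 0 -2 255; 0 0 0 0 0 -2 255; 0 0 0 0 0 -2 255; 0 0 0 0 0 -2 255; 0 0 0 0 0 -2 255; 0 0 0 0 0 -2 255; 0 0 0 0 0 -2 255; 0 0 0 0 0 -1 255; 0 0 0 0 0 0 255")

```text
time_s: 31.6
position: [0.477, 0.2032, 0.1684]
tool_rot: [[-0.982, -0.191, 0.006], [-0.191, 0.982, 0.0], [-0.006, -0.001, -1.0]]
ft_force: [0.3, -0.2, -1.2]
grip_width: 0.0262
gripper_force: 59.2
```

```bash
python3 - <<'E'
from h import *
np.set_printoptions(precision=4,suppress=True)
# bin_base home: TCP when home (.6704,-.0645) minus 68mm along dock x
D=dock(); ex,ey=D[:,1],D[:,0]; b=np.array([.6704,-.0645,0])-.068*ex; print('base',b)
S=np.c_[-ex,ey,[0,0,-1]]
tell(b-.004*ex-.022*ey+[0,0,.2],S)
E
```

```text
base [ 0.6024 -0.0621  0.    ]
pos [0.477  0.2032 0.1684] ft [ 0.2516 -0.1795 -1.2273] rotvec [-0.0093  0.3254 13.003 ] shift cm [-13.0668 -28.2777  -3.1615]
```

jog_arm(plan="0 0.3 6.5 0 0 0 255; 0 0 6.5 0 0 0 255; 0 0 0 -0.5 -1.1 0 255; 0 0 0 -0.9 -2 0 255; 0 0 0 -0.9 -2 0 255; 0 0 0 -0.9 -2 0 255; 0 0 0 -0.9 -2 0 255; 0 0 0 -0.9 -2 0 255; 0 0 0 -0.9 -2 0 255; 0 0 0 -0.9 -2 0 255")

```text
time_s: 32.43
position: [0.539, 0.0478, 0.1649]
tool_rot: [[-0.999, 0.031, -0.005], [0.031, 1.0, -0.001], [0.005, -0.002, -1.0]]
ft_force: [0.1, -0.1, -1.4]
grip_width: 0.0261
gripper_force: 59.2
```

jog_arm(plan="0 0 0 -0.9 -2 0 255; 0 0 0 -0.9 -2 0 255; 0 0 0 -0.9 -2 0 255; 0 0 0 -0.9 -2 0 255; 0 0 0 -0.9 -2 0 255; 0 0 0 -0.9 -2 0 255; 0 0 0 -0.9 -1.7 0 255; 0 0 0 -0.5 -0.5 0 255; 0 0 0 0 0 0 255; 0 0 0 0 0 0 255")

```text
time_s: 33.27
position: [0.6015, -0.0944, 0.1648]
tool_rot: [[-0.999, 0.034, -0.006], [0.034, 0.999, -0.001], [0.005, -0.001, -1.0]]
ft_force: [-0.1, 0.7, -0.4]
grip_width: 0.0263
gripper_force: 59.2
```

```bash
cat >> h.py <<'E'
D=dock(); EX,EY=D[:,1],D[:,0]; BASE=np.array([.6704,-.0645,0])-.068*EX; SP=np.c_[-EX,EY,[0,0,-1]]
E
python3 - <<'E'
from h import *
np.set_printoptions(precision=4,suppress=True)
tell(BASE-.004*EX-.022*EY+[0,0,.054],SP)
E
```

```text
pos [ 0.6015 -0.0944  0.1648] ft [-0.1071  0.6671 -0.3792] rotvec [-0.0494 -0.3143  0.0678] shift cm [ 0.4156  1.0296 11.0835]
```

jog_arm(plan="0 -0.3 0 0.42 1.03 0 255; 0 0 0 0 0 1 255; 0 0 0 0 0 2 255; 0 0 0 0 0 2 255; 0 0 0 0 0 2 255; 0 0 0 0 0 1.8 255; 0 0 0 0 0 1.2 255; 0 0 0 0 0 0.7 255; 0 0 0 0 0 0.3 255; 0 0 0 0 0 0 255")

```text
time_s: 34.1
position: [0.5979, -0.0837, 0.055]
tool_rot: [[-0.999, 0.034, 0.0], [0.034, 0.999, -0.001], [-0.0, -0.001, -1.0]]
ft_force: [0.2, -0.8, -0.7]
grip_width: 0.0261
gripper_force: 59.3
```

jog_arm(plan="0 0 0 0 0 0 150; 0 0 0 0 0 0 150; 0 0 0 0 0 0 150; 0 0 0 0 0 -1 150; 0 0 0 0 0 -2 150; 0 0 0 0 0 -2 150; 0 0 0 0 0 -2 150; 0 0 0 0 0 -2 150; 0 0 0 0 0 -2 100; 0 0 0 0 0 -1 0")

```text
time_s: 34.93
position: [0.5988, -0.0844, 0.179]
tool_rot: [[-0.999, 0.035, 0.005], [0.035, 0.999, -0.003], [-0.006, -0.003, -1.0]]
ft_force: [-0.1, -1.4, 0.9]
grip_width: 0.0584
gripper_force: 0.0
```

```bash
cat >> h.py <<'E'
def S(yaw):
    a=np.radians(yaw); return np.c_[[-np.cos(a),-np.sin(a),0],[-np.sin(a),np.cos(a),0],[0,0,-1]]
E
python3 - <<'E'
from h import *
np.set_printoptions(precision=4,suppress=True)
im=cam('top'); save(im,'top6.png'); straps(im); print(bx(cloud(im),.6,.72,-.11,-.02,.118,.15))
im=cam('wrist'); straps(im)
tell([.4545,.3045,.2],S(19.4))
E
```

```text
2610 [202.9648 169.3402] z 0.01601976858221832 [617.2426 225.202 ] [158.0787 180.8217] 8.5
(np.int64(0), array([nan, nan, nan]), array([0., 0.]), array([0., 0.]), 0.0)
2015 [272.795   84.9707] z 0.02004349967547031 [507.6322 -60.4433] [36.8574 75.1918] 87.9
1546 [238.7814 108.2626] z 0.022120568423656062 [523.5272 -96.3105] [38.8113 40.6883] 88.1
1549 [305.8057 108.0949] z 0.022174138611329663 [525.9041 -26.5323] [39.6767 40.6573] 88.0
5450 [484.2521 188.7024] z 0.0162369015977179 [621.7799 182.757 ] [156.1136  68.7407] 9.3
pos [ 0.5987 -0.0844  0.1777] ft [-0.9705 -0.1016  0.4866] rotvec [ -0.2122   0.2601 -21.4065] shift cm [ 0.6858 41.4712 -2.2341]h.py:19: RuntimeWarning: Mean of empty slice.
  return m.sum(),P.mean(0),np.array(r[0]),np.array(r[1]),round(r[2],1)
  ret = um.true_divide(
```

jog_arm(plan="0 0 -7.1 0 0 -1 0; 0 0 -7.1 0 0 -1 0; -0.2 0.2 -7.1 0 0 -0.2 0; 0 0 0 0 1.5 0 0; 0 0 0 0 2 0 0; 0 0 0 0 2 0 0; 0 0 0 0 2 0 0; 0 0 0 0 2 0 0; 0 0 0 0 2 0 0; 0 0 0 0.6 2 0 0")

```text
time_s: 35.87
position: [0.5469, 0.0431, 0.1963]
tool_rot: [[-0.945, -0.328, -0.005], [-0.328, 0.945, 0.001], [0.005, 0.003, -1.0]]
ft_force: [0.3, -0.9, -0.0]
grip_width: 0.0851
gripper_force: 0.0
```

jog_arm(plan="0 0 0 0 2 0 0; 0 0 0 0 2 0 0; 0 0 0 0 2 0 0; 0 0 0 0 2 0 0; 0 0 0 0 2 0 0; 0 0 0 0 2 0 0; 0 0 0 0 2 0 0; 0 0 0 0 2 0 0; 0 0 0 0 2 0 0; 0 0 0 0 2 0 0")

```text
time_s: 36.7
position: [0.4801, 0.2313, 0.1969]
tool_rot: [[-0.945, -0.327, -0.006], [-0.327, 0.945, 0.001], [0.005, 0.002, -1.0]]
ft_force: [0.6, -0.6, 0.4]
grip_width: 0.0852
gripper_force: 0.0
```

jog_arm(plan="0 0 0 0 2 0 0; 0 0 0 0 2 0 0; 0 0 0 0 1.8 0 0; 0 0 0 0 0.9 0 0; 0 0 0 0 0 0 0; 0 0 0 0 0 0 0")

```text
time_s: 37.2
position: [0.4591, 0.2932, 0.1976]
tool_rot: [[-0.944, -0.33, -0.004], [-0.33, 0.944, 0.0], [0.004, 0.002, -1.0]]
ft_force: [-0.4, -0.5, -0.4]
grip_width: 0.0851
gripper_force: 0.0
```

```bash
python3 - <<'E'
from h import *
np.set_printoptions(precision=4,suppress=True)
im=cam('wrist'); save(im,'w7.png'); straps(im)
tell([.4545,.3045,.006],S(19.4))
E
```

```text
1090 [260.9037 174.0211] z 0.018126586146418128 [454.1113 304.3662] [74.5791 26.8143] 19.3
8301 [166.8697 262.3527] z 0.016505661503110947 [621.4114 221.5085] [148.285  182.9334] 8.6
pos [0.4595 0.2928 0.1977] ft [-0.1318 -0.3208  1.0449] rotvec [ 0.0994 -0.2169 -0.1701] shift cm [ 0.0809  1.2706 19.1716]
```

jog_arm(plan="0.1 -0.2 -0.2 0.08 1.27 0 0; 0 0 0 0 0 2 0; 0 0 0 0 0 3 0; 0 0 0 0 0 3 0; 0 0 0 0 0 3 0; 0 0 0 0 0 3 0; 0 0 0 0 0 2.4 0; 0 0 0 0 0 1.4 0; 0 0 0 0 0 0.9 0; 0 0 0 0 0 0.4 0")

```text
time_s: 38.08
position: [0.4544, 0.3049, 0.0061]
tool_rot: [[-0.943, -0.333, -0.001], [-0.333, 0.943, -0.0], [0.001, 0.0, -1.0]]
ft_force: [0.3, -0.7, 0.7]
grip_width: 0.0854
gripper_force: 0.0
```

jog_arm(plan="0 0 0 0 0 0 120; 0 0 0 0 0 0 255; 0 0 0 0 0 0 255; 0 0 0 0 0 0 255; 0 0 0 0 0 0 255; 0 0 0 0 0 0 255; 0 0 0 0 0 0 255")

```text
time_s: 38.67
position: [0.4551, 0.3053, 0.0082]
tool_rot: [[-0.943, -0.334, 0.002], [-0.334, 0.943, 0.001], [-0.002, 0.0, -1.0]]
ft_force: [-0.9, -0.6, 5.2]
grip_width: 0.0264
gripper_force: 59.8
```

jog_arm(plan="0 0 0 0 0 -1 255; 0 0 0 0 0 -2 255; 0 0 0 0 0 -2 255; 0 0 0 0 0 -2 255; 0 0 0 0 0 -2 255; 0 0 0 0 0 -2 255; 0 0 0 0 0 -2 255; 0 0 0 0 0 -2 255; 0 0 0 0 0 -1 255; 0 0 0 0 0 0 255")

```text
time_s: 39.5
position: [0.4553, 0.3054, 0.1702]
tool_rot: [[-0.943, -0.334, 0.005], [-0.334, 0.943, 0.002], [-0.006, 0.0, -1.0]]
ft_force: [0.1, 0.6, -1.7]
grip_width: 0.0262
gripper_force: 59.3
```

```bash
python3 - <<'E'
from h import *
np.set_printoptions(precision=4,suppress=True)
tell(BASE-.004*EX+.022*EY+[0,0,.17],SP)
E
```

```text
pos [0.4553 0.3054 0.1702] ft [ 0.0574  0.6126 -1.6541] rotvec [ 0.0863  0.311  21.4929] shift cm [-15.5842 -34.0133   0.0192]
```

jog_arm(plan="0 0.3 7.1 0 0 0 255; 0 0 7.1 0 0 0 255; 0 0 7.1 0 0 0 255; 0 0 0 -0.5 -1 0 255; 0 0 0 -0.9 -2 0 255; 0 0 0 -0.9 -2 0 255; 0 0 0 -0.9 -2 0 255; 0 0 0 -0.9 -2 0 255; 0 0 0 -0.9 -2 0 255; 0 0 0 -0.9 -2 0 255")

```text
time_s: 40.33
position: [0.5096, 0.1714, 0.1667]
tool_rot: [[-1.0, 0.027, -0.006], [0.027, 1.0, -0.001], [0.006, -0.001, -1.0]]
ft_force: [1.0, 0.4, -0.7]
grip_width: 0.026
gripper_force: 59.3
```

jog_arm(plan="0 0 0 -0.9 -2 0 255; 0 0 0 -0.9 -2 0 255; 0 0 0 -0.9 -2 0 255; 0 0 0 -0.9 -2 0 255; 0 0 0 -0.9 -2 0 255; 0 0 0 -0.9 -2 0 255; 0 0 0 -0.9 -2 0 255; 0 0 0 -0.9 -2 0 255; 0 0 0 -0.9 -2 0 255; 0 0 0 -0.9 -2 0 255")

```text
time_s: 41.17
position: [0.593, -0.0314, 0.1664]
tool_rot: [[-1.0, 0.027, -0.006], [0.027, 1.0, -0.001], [0.006, -0.001, -1.0]]
ft_force: [-0.1, 0.8, -1.7]
grip_width: 0.0261
gripper_force: 59.3
```

jog_arm(plan="0 0 0 -0.3 -0.7 0 255; 0 0 0 0 0 0 255; 0 0 0 0 0 0 255")

```text
time_s: 41.42
position: [0.5954, -0.0366, 0.1665]
tool_rot: [[-1.0, 0.03, -0.006], [0.03, 1.0, -0.0], [0.006, -0.001, -1.0]]
ft_force: [0.3, 0.7, -1.1]
grip_width: 0.026
gripper_force: 59.3
```

```bash
python3 - <<'E'
from h import *
np.set_printoptions(precision=4,suppress=True)
tell(BASE-.004*EX+.022*EY+[0,0,.060],SP)
E
```

```text
pos [ 0.5954 -0.0366  0.1665] ft [ 0.3007  0.7084 -1.1407] rotvec [-0.0364 -0.327   0.2642] shift cm [-0.393  -0.3271 10.6451]
```

jog_arm(plan="0 -0.3 0.26 -0.39 -0.33 0 255; 0 0 0 0 0 1 255; 0 0 0 0 0 2 255; 0 0 0 0 0 2 255; 0 0 0 0 0 2 255; 0 0 0 0 0 1.6 255; 0 0 0 0 0 1 255; 0 0 0 0 0 0.7 255; 0 0 0 0 0 0.3 255; 0 0 0 0 0 0 255")

```text
time_s: 42.25
position: [0.5998, -0.0399, 0.0606]
tool_rot: [[-0.999, 0.036, 0.0], [0.036, 0.999, -0.001], [-0.0, -0.001, -1.0]]
ft_force: [0.0, -0.5, -1.0]
grip_width: 0.0261
gripper_force: 59.3
```

jog_arm(plan="0 0 0 0 0 0 150; 0 0 0 0 0 0 150; 0 0 0 0 0 0 150; 0 0 0 0 0 -1 150; 0 0 0 0 0 -2 150; 0 0 0 0 0 -2 150; 0 0 0 0 0 -2 150; 0 0 0 0 0 -2 150; 0 0 0 0 0 -2 150; 0 0 0 0 0 -1 150")

```text
time_s: 43.08
position: [0.6004, -0.0401, 0.1845]
tool_rot: [[-0.999, 0.036, 0.005], [0.036, 0.999, -0.002], [-0.005, -0.002, -1.0]]
ft_force: [0.2, 0.9, 0.5]
grip_width: 0.0351
gripper_force: 0.0
```

jog_arm(plan="0 0 0 2 0 -1 150; 0 0 0 2 0 -1 150; 0 0 0 2 0 -1 150; 0 0 0 2 0 0 150; 0 0 0 2 0 0 150; 0 0 0 2 0 0 150; 0 0 0 2 0 0 150; 0 0 0 2 0 0 150; 0 0 0 2 0 0 150; 0 0 0 1 0 0 150")

```text
time_s: 43.92
position: [0.4079, -0.0327, 0.211]
tool_rot: [[-0.999, 0.036, 0.0], [0.036, 0.999, -0.001], [-0.0, -0.001, -1.0]]
ft_force: [0.4, -0.0, -0.1]
grip_width: 0.0356
gripper_force: 0.0
```

jog_arm(plan="0 0 0 0 -2 0 150; 0 0 0 0 -2 0 150; 0 0 0 0 -2 0 150; 0 0 0 0 -2 0 150; 0 0 0 0 -2 0 150; 0 0 0 0 -2 0 150; 0 0 0 0 -2 0 150; 0 0 0 0 0 0 150; 0 0 0 0 0 0 150")

```text
time_s: 44.67
position: [0.4048, -0.1736, 0.2109]
tool_rot: [[-0.999, 0.038, 0.001], [0.038, 0.999, -0.001], [-0.001, -0.001, -1.0]]
ft_force: [0.4, 0.3, -0.5]
grip_width: 0.0349
gripper_force: 0.0
```

```bash
python3 - <<'E'
from h import *
np.set_printoptions(precision=4,suppress=True)
im=cam('top'); save(im,'top7.png'); W=cloud(im)
cv2.imwrite('pics/top7c.png',cv2.resize(cv2.imread('pics/top7.png')[110:290,110:350],None,fx=3,fy=3,interpolation=cv2.INTER_CUBIC))
o=env.observe(); print(o['position'],o['time_s'],o['ft_force'])
print(bx(W,.6,.72,-.11,-.02,.118,.15))
print('pad z',np.nanmedian(W[(abs(W[...,0]-.485)<.012)&(abs(W[...,1]+.059)<.014)][:,2]))
E
```

```text
[ 0.4048 -0.1729  0.2109] 44.7167 [-1.0566  0.4232  0.708 ]
(np.int64(86), array([ 0.6699, -0.063 ,  0.1315]), array([671.2519, -63.0908]), array([21.9011, 23.9133]), 88.8)
pad z 0.019295094320862294
```

View pics/top7c.png

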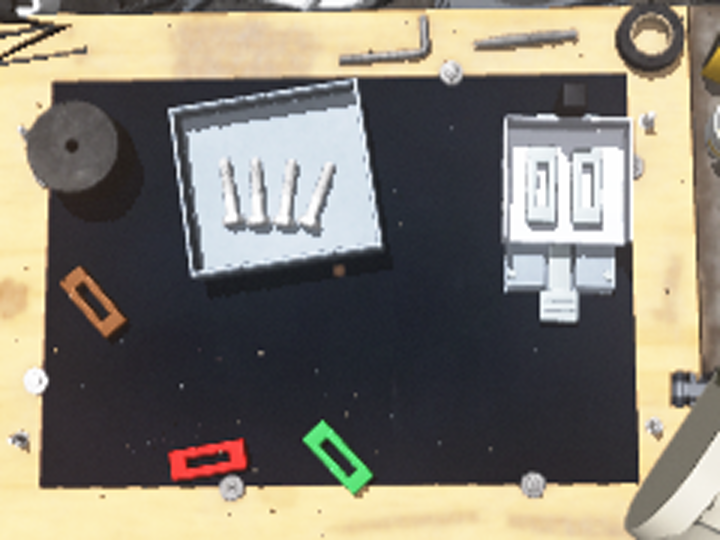

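The crop shows both straps in the docked bin at (543,188) and (590,188), the four bolts in the tray at (275,195), and no plain strap left on the bench. The catch pad reads 19 mm, so the catch is up, and the post is at its home spot. I'm handing in.

```bash
python3 -c "
from rig import job
print(job.close_job())"
```

```text
the job is handed in; nothing more can be done
None
```

The job is handed in: in the last picture all four bolts were in the tray, both straps were in the docked bin with its catch up, and the look-alikes were left alone; no verdict came back.

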